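Seat the jamb leaf and hold the door leaf in line for the hinge pin

TASK

Take the taller hinge leaf, the one with two knuckles, from the parts stand, slide it upright into the slot of the wooden jamb block, fully home, and let go of it. Then take the other hinge leaf and bring its single knuckle in between the two, upright and with the hinge opened out flat so that both leaves lie in one plane, until the knuckle holes line up and the pin could be dropped through. Finish while still holding it there without leaning on the seated leaf (the pin itself is not fitted), and leave the tape roll, the beaker and the brass weight where they are.

Things in the scene. Friction and masses are not known exactly. Their poses are not given: they have to be found in the camera images.
- jamb_leaf: Jamb leaf, loose, steel, about 0.2 kg: upright plate 8 mm thick (its x), 60 mm wide (its y), 110 mm tall (z 0 to 110). Two knuckles (tubes of 20 mm outer and 12 mm hole diameter, axis along its z) stand off its +y edge with their axis at y = +45 mm: the lower from z = 50 to 68, the upper from z = 94 to 110, so the gap between them is 26 mm high. Origin: centre of the plate's underside. Starts upright in one of the two slots of the parts stand (either one).
- door_leaf: Door leaf, loose, steel, about 0.16 kg: upright plate 8 mm thick (x), 60 mm wide (y), 84 mm tall (z 0 to 84). One knuckle (20 mm outer, 12 mm hole, axis along z) stands off its -y edge, axis at y = -45 mm, from z = 31.5 to 52.5 (21 mm high). Origin: centre of the plate's underside. Starts upright in the other slot of the parts stand.
- jamb_hole (a point): Point on the jamb leaf: on the axis of its knuckle holes, midway up the gap between its two knuckles (at x 0, y +45, z +81 mm of the jamb leaf; same axes).
- door_hole (a point): Point on the door leaf: centre of its knuckle's hole, at half height (at x 0, y -45, z +42 mm of the door leaf; same axes). The holes line up when this point is at jamb_hole.
- jamb_block: Wooden jamb block fixed to the table on two low steel feet (6 mm high, out to 49 mm either side in x): 56 mm (x) by 88 mm (y) by 40 mm high. Origin: centre of its underside. In its top a vertical slot 10.4 mm wide (x) and 62.4 mm long (y), 30 mm deep, takes the foot of the jamb leaf, either way round.
- slot_floor (a point): Centre of the floor of the jamb block's slot, 10 mm above the table, 30 mm below the block's top; axes as the jamb block's.
- parts_stand: Grey parts stand fixed to the table: 134 mm (x) by 84 mm (y) by 32 mm high, origin at the centre of its underside. Two vertical slots along y, at x = -45 and +45 mm, 11 mm wide, 63 mm long, 22 mm deep (floor 10 mm above the table), hold the leaves upright with their y along the stand's y. A hinge pin (8 mm thick, 62 mm long) lies fixed on top between the slots; it is not used.
- tape: Roll of pale tape lying flat, 72 mm across, 18 mm high; origin centre of underside. To be left alone.
- beaker: Clear beaker, 63 mm across, 70 mm high; origin centre of underside. To be left alone.
- brass_weight: Brass weight, 32 mm across, 34 mm high; origin centre of underside. To be left alone.
Mind the look-alikes: they are no part of the job. What is shaped like the jamb_leaf but red is not meant. Leave any pink look-alike of the door_leaf alone.

How it is judged (in metres and radians):
On the way:
1. the jamb leaf (two knuckles) stands fully home in the slot of the jamb block and is let go (x of jamb_leaf in the frame of slot_floor between -0.004 and 0.004 m and y of jamb_leaf in the frame of slot_floor between -0.006 and 0.006 m and z of jamb_leaf in the frame of slot_floor below 0.004 m and angle between jamb_leaf's own z axis and vertical below 0.12 rad and contact force between the fingers and jamb_leaf below 0.2 N), for 0.2 s.
At the end, for the whole second after the job is handed in: Jamb leaf in the slot within 4 mm of home, tilt under 0.12 rad, let go. Door leaf held by the fingers (over 2 N), still, hinge flat within 0.2 rad, hole axes within 3.5 mm and parallel within 0.1 rad, knuckle within 4 mm of the gap's mid height, leaves pressing under 10 N (x of jamb_leaf in the frame of slot_floor between -0.004 and 0.004 m and y of jamb_leaf in the frame of slot_floor between -0.006 and 0.006 m and z of jamb_leaf in the frame of slot_floor below 0.004 m and angle between jamb_leaf's own z axis and vertical below 0.12 rad and horizontal distance between door_hole and jamb_hole below 0.0035 m and z of door_hole in the frame of jamb_leaf between 0.077 and 0.085 m and angle between the z axis of door_leaf and the z axis of jamb_leaf, either way round below 0.1 rad and angle between the y axis of door_leaf and the y axis of jamb_leaf, either way round below 0.2 rad and y of door_leaf in the frame of jamb_leaf above 0.075 m and contact force between the fingers and door_leaf above 2 N and contact force between the fingers and jamb_leaf below 0.5 N and contact force between door_leaf and jamb_leaf below 10 N and linear speed of door_leaf below 0.02 m/s); the arm keeps its last pose, push and grip.
It fails at once if the tape roll is moved more than 30 mm (distance of tape from where it was at the start of the episode above 0.03 m).
It fails at once if the beaker is moved more than 30 mm (distance of beaker from where it was at the start of the episode above 0.03 m).
It fails at once if the brass weight is moved more than 30 mm (distance of brass_weight from where it was at the start of the episode above 0.03 m).
It also fails if it takes over 56 s, if anything falls off the work surface, if the arm or the gripper's body presses on something with over 40 N, if the wrist force passes 120 N, or if a joint passes its speed limit or range.

ROBOT

A 6-joint arm with a two-finger parallel gripper is mounted at the origin on a cart in front of the work surface, level with it; the furniture and walls round the work are solid. World frame = base frame: x ahead of the robot, y to its left, z up, the work surface at z = 0. Lengths are in mm, angles in rad, forces in N, time in s.
With the tool pointing down it reaches from about 275 to 750 mm from the base axis. Payload 10.2 kg.
Tool frame: the origin (TCP) lies between the finger pads; the fingertips stand 8 mm ahead of it and the grasp point (between the pads) lies 11 mm behind it; z points along the fingers, x is the direction in which the jaws open and shut, and the axes are right-handed (so a half turn about z gives the same grasp; the last joint's range is limited). The gripper opens to 85 mm and grips with 20 to 120 N. Pads are 22 mm wide; open, the fingers measure 114 mm over their backs; the gripper's body (76 mm by 85 mm) begins 54 mm behind the grasp point. The pads swing forward as they close: fully open they stand 13 mm farther back than shut.
Start: joints at [-1.509, 0.313, 1.498, -0, 1.331, -0.223], TCP at [147.494, -503.862, 239.294] pointing down, gripper open.
Joint ranges: [-2.94, 2.94], [-0.97, 2.17], [0.19, 2.56], [-1.23, 4.37], [0.02, 3.11], [-2.88, 2.88]. Speed limits (rad/s): [2.39, 2.39, 3.01, 3.14, 3.14, 3.14].

INTERFACE

Orientations are given as a unit quaternion [w, x, y, z].
In Python, from rig import sense, eyes, ctrl gives the robot as it stands.
- The arm moves only by the tool move_arm, never from a script. Its argument "rows" is a list that holds one entry, the list of rows, each a list of 5 numbers: the shift along the tool's x, y, z in mm, then the turn about the tool's z in units of 6 degrees (1.0 is 6 degrees), then the gripper command: -1 is shut, 1 is fully open, values between are in proportion. In form: [[[dx, dy, dz, roll, jaw], ...]]. A call has 1 to 12 rows; each row is the pose to reach, as a shift and turn from the pose measured when the call began, along the tool's axes at that moment; what a row does not reach only later rows make up. A row lasts 1/8 s, in which the tool goes at most 62.5 mm and 10.7 degrees, less where a joint would pass 70% of its speed; a pose out of reach is approached as far as the arm can. A call with a gripper value outside its range is refused whole. The fingers move at their own pace and stop on an object; "squeeze" is the grip in N (left out, the last holds). Time passes only in rows, so rows that repeat a pose let the fingers close. It gives the time, the measured TCP pose, the force and the opening at its end, in the units of the state.
- sense(): the state, without advancing time (a new reading comes with each control period).
- eyes.capture(name): name is "scene" or "top"; returns a dict with "color" (384x512x3 uint8, blue, green, red), "vertical_fov" (degrees; the focal length in pixels is half the picture's height over the tangent of half this angle, whatever the lens; pixels are square), "cx", "cy" (the principal point, pixels), "xyz" and "attitude" of the camera in the world. Camera axes: x right, y down, z forward; pixel columns grow to the right and rows downward; lengths in mm; the calibration is good to about 2 mm. A picture is of the moment at which its call begins. There is no depth.
- ctrl.finish_job(): hands the job in, once; it reports no verdict.
The state is a dict: "time_s": time; "joints": joint angles; "dq": joint speeds; "tau": joint torques, N m; "eef_pos": TCP position; "ee_rot": TCP orientation; "force": force on the tool from outside, world axes, zero at the start; "wrist_torque": the same for the moment, N m; "grip_width": opening from 0.0 (shut) to 1.0 (fully open).
Only numpy, scipy, OpenCV 4.12 (cv2) and the standard library are available. Lean on these libraries where they do the work, as an engineer would, in place of code of your own. Each camera call takes 0.05 s, during which the arm holds its last target. There are 200 camera calls.

## Working session

There is one attempt and no reset: what is moved stays moved. The work goes in short steps, Python scripts to look and compute and a tool call to move; the robot and the scene stay as the last step left them, time stands still between calls to the robot, and variables do not carry over. Pictures are saved under pics/ and viewed, about 8 in all and at most 12, crops included, and the job is handed in when it is done.

Besides the shell and the picture viewer there is one more tool, called after "Call:" as name(argument=value, ...), one argument or row to a line, values as JSON. move_arm: Moves the arm, as the interface text tells. Its arguments: {"type":"object","properties":{"rows":{"type":"array","items":{"type":"array","items":{"type":"array","items":{"type":"number"}}}},"squeeze":{"type":"number"}},"required":["rows"]}

```bash
mkdir -p pics; ls; python3 - <<'E'
from rig import sense, eyes
import cv2
s=sense(); print({k:s[k] for k in ('time_s','eef_pos','ee_rot','force','grip_width')})
for n in ('scene','top'):
    c=eyes.capture(n); cv2.imwrite(f'pics/{n}0.png',c['color'])
    print(n,c['vertical_fov'],c['cx'],c['cy'],c['xyz'],c['attitude'])
E
```

```text
pics
{'time_s': 0.0, 'eef_pos': array([ 147.49167444, -503.58399586,  238.7085929 ]), 'ee_rot': array([-5.22657738e-04,  8.00311552e-01, -5.99583979e-01, -4.44848864e-04]), 'force': array([-1.40417161, -0.48785511, -0.86456836]), 'grip_width': 0.998602380944482}
scene 49.923667287345936 257.3487773577867 191.2368121870746 [ 96.99392695 572.42414152 783.63972074] [ 0.1317743  -0.33955413  0.86744801 -0.33892843]
top 49.18438457299125 256.79243657797133 189.24907844596004 [451.02083561  64.6233153  958.72673376] [ 0.04887975 -0.70394602  0.70716598 -0.04457625]
```

View pics/scene0.png

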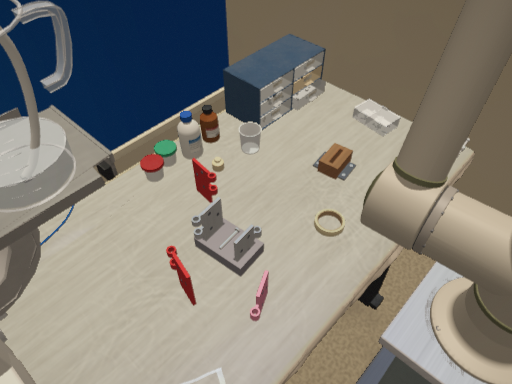

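View pics/top0.png

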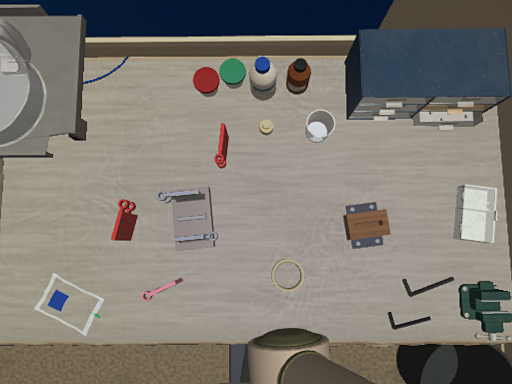

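Both pictures are clear. In the top view the stand is near (192,218): the two-knuckle leaf is in its far slot with knuckles toward +y (163,196), the one-knuckle leaf in the near slot with its knuckle toward −y (213,237). The block is at about (367,225), the tape at (288,275). In the scene view the block is at about (336,160).

```bash
cat > h.py <<'E'
import numpy as np, cv2
from scipy.spatial.transform import Rotation as R
from rig import sense, eyes
def cam(n):
    c=eyes.capture(n); q=c['attitude']
    c['R']=R.from_quat([q[1],q[2],q[3],q[0]]).as_matrix()
    c['f']=192/np.tan(np.radians(c['vertical_fov']/2)); return c
def ray(c,p):
    return c['R']@np.array([(p[0]-c['cx'])/c['f'],(p[1]-c['cy'])/c['f'],1])
def onz(c,p,z):
    d=ray(c,p); o=np.array(c['xyz']); return o+d*(z-o[2])/d[2]
def proj(c,P):
    v=c['R'].T@(np.asarray(P)-c['xyz']); return np.array([c['cx'],c['cy']])+c['f']*v[:2]/v[2]
def crop(c,x,y,w,h,k):
    return cv2.resize(c['color'][y:y+h,x:x+w],None,fx=k,fy=k,interpolation=cv2.INTER_CUBIC)
def tool():
    s=sense(); q=s['ee_rot']; return np.array(s['eef_pos']),R.from_quat([q[1],q[2],q[3],q[0]]).as_matrix(),s
E
python3 - <<'E'
from h import *
t=cam('top'); s=cam('scene')
a=np.hstack([crop(t,150,178,72,72,5),crop(t,335,190,72,72,5)])
b=np.hstack([crop(s,185,190,80,80,5)[:, :360*1],crop(s,305,135,72,80,5)])
m=np.vstack([a[:,:720],cv2.resize(b,(720,400))])
m=cv2.resize(m,(567,599)) if False else m
cv2.imwrite('pics/c1.png',cv2.resize(m,None,fx=.78,fy=.78,interpolation=cv2.INTER_AREA)); 
# rough positions
for n,c,pts,z in [('stand top',t,[(174,187),(209,187),(214,248),(176,248)],32),('block',t,[(347,212),(387,208),(390,236),(349,240)],40)]:
    print(n,[onz(c,p,z).round(0)[:2] for p in pts])
print(tool()[1].round(3))
# block: wooden mask
for n,c in (('top',t),('scene',s)):
    h=cv2.cvtColor(c['color'],cv2.COLOR_BGR2HSV)
    m=cv2.inRange(h,(3,90,40),(20,255,230))
    cs=[k for k in cv2.findContours(m,0,2)[0] if cv2.contourArea(k)>150]
    for k in cs: print(n,cv2.minAreaRect(k))
E
```

```text
stand top [array([580., 255.]), array([580., 177.]), array([445., 164.]), array([445., 248.])]
block [array([ 522., -127.]), array([ 530., -215.]), array([ 469., -219.]), array([ 461., -130.])]
[[ 0.281 -0.96  -0.   ]
 [-0.96  -0.281  0.001]
 [-0.001 -0.    -1.   ]]
top ((366.51995849609375, 224.13998413085938), (25.597267150878906, 42.85067367553711), 81.8698959350586)
top ((298.4320068359375, 74.1240005493164), (22.36068344116211, 24.596750259399414), 10.304845809936523)
scene ((334.42474365234375, 159.93882751464844), (23.9625186920166, 36.33182907104492), 39.09385299682617)
scene ((208.7994842529297, 126.69290161132812), (30.849971771240234, 17.313032150268555), 85.91438293457031)
```

View pics/c1.png

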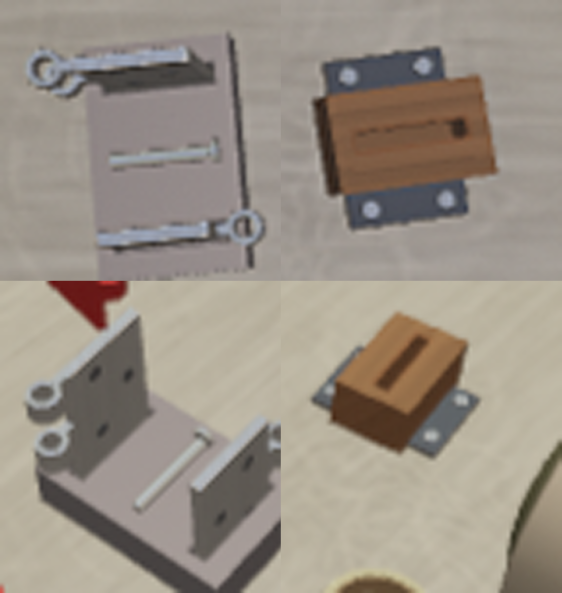

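The crops show the slot, the knuckle holes and the plate top edges clearly. For the jamb leaf the top hole is at about (161,196) and the plate's right end at (198,192). For the door leaf the hole is at (212,236). The slot centre is at about (368,223.5).

```bash
python3 - <<'E'
from h import *
t=cam('top')
T=lambda u,v,x0,y0:((u+.5)/3.9-.5+x0,(v+.5)/3.9-.5+y0)
def show(n,p,z): 
    q=onz(t,p,z); print(n,np.round(p,1),q.round(1)); return q
jh=show('jamb hole',T(45,70,150,178),120); je=show('jamb plate far end',T(188,54,150,178),120)
dh=show('door hole',T(244,228,150,178),62.5); d0=show('door end',T(98,240,150,178),94); d1=show('door end2',T(207,229,150,178),94)
v=jh-je; u=v/np.linalg.norm(v); print('len(75)',np.linalg.norm(v),'yaw',np.degrees(np.arctan2(-u[0],u[1])),'centre',jh-45*u, je+30*u)
v=d0-d1; print('len(60)',np.linalg.norm(v),'yaw',np.degrees(np.arctan2(-v[0],v[1])),'centre',(d0+d1)/2, 'from hole', dh+45*v/np.linalg.norm(v))
c=[show('blk',T(a-281,b,335,190),40) for a,b in [(327,97),(481,76),(497,172),(342,194)]]
print('blk centre',np.mean(c,0)); v=c[0]-c[1]+c[3]-c[2]; print('yaw',np.degrees(np.arctan2(-v[0],v[1])))
a,b=[show('slot',T(x-281,y,335,190),40) for x,y in [(355,134),(468,126)]]; v=a-b; print((a+b)/2,np.linalg.norm(v),np.degrees(np.arctan2(-v[0],v[1])))
E
```

```text
jamb hole [161.2 195.6] [550.7 262.3 120. ]
jamb plate far end [197.8 191.5] [558.7 188.5 120. ]
door hole [212.2 236.1] [470.3 165.   62.5]
door end [174.8 239.2] [463.7 238.2  94. ]
door end2 [202.7 236.3] [469.2 181.   94. ]
len(75) 74.2902540520995 yaw 6.159569521512817 centre [555.53994506 217.58775991 120.        ] [555.46379088 218.29340844 120.        ]
len(60) 57.520508713826054 yaw 5.488343238649577 centre [466.45617883 209.59879289  94.        ] from hole [466.02087439 209.8314992   62.5       ]
blk [346.4 214.5] [ 516.5 -126.    40. ]
blk [385.9 209.1] [ 527.9 -212.8   40. ]
blk [390.  233.7] [ 474.3 -219.3   40. ]
blk [350.3 239.4] [ 462.4 -132.6   40. ]
blk centre [ 495.29007714 -172.64876969   40.        ]
yaw 7.623924033172093
slot [353.6 224. ] [ 495.7 -141.    40. ]
slot [382.6 221.9] [ 499.9 -204.3   40. ]
[ 497.83394882 -172.60435604   40.        ] 63.43636726808215 3.782603803538394
```

Call:
move_arm(
  rows=[
    [[-578, -594, 0, -13.2, 0], [-578, -594, 0, -13.2, 0], [-578, -594, 0, -13.2, 0], [-578, -594, 0, -13.2, 0], [-578, -594, 0, -13.2, 0], [-578, -594, 0, -13.2, 0], [-578, -594, 0, -13.2, 0], [-578, -594, 0, -13.2, 0], [-578, -594, 0, -13.2, 0], [-578, -594, 0, -13.2, 0], [-578, -594, 0, -13.2, 0], [-578, -594, 0, -13.2, 0]],
  ],
  squeeze=40,
)

```text
time_s: 1.75
eef_pos: [517.1, 151.3, 239.4]
ee_rot: [-0.0, 0.999, 0.048, 0.0]
force: [0.6, -1.4, 0.7]
grip_width: 0.501
```

Call:
move_arm(
  rows=[
    [[44.6, -62.7, 50, 0, 0], [44.6, -62.7, 90, 0, 0], [44.6, -62.7, 90, 0, 0], [44.6, -62.7, 90, 0, 0]],
  ],
)

```text
time_s: 2.25
eef_pos: [556.0, 217.6, 151.1]
ee_rot: [-0.0, 0.999, 0.048, 0.001]
force: [1.2, -0.4, -0.1]
grip_width: 0.5
```

```bash
python3 - <<'E'
from h import *
p,Rt,s=tool(); print(p.round(1),Rt.round(3).tolist())
t=cam('top'); c=cam('scene')
cv2.imwrite('pics/g1.png',np.hstack([crop(t,140,150,100,110,4),crop(c,160,150,100,110,4)]))
E
```

```text
[556.  217.6 151.1] [[0.995, 0.096, 0.002], [0.096, -0.995, 0.001], [0.002, -0.0, -1.0]]
```

View pics/g1.png

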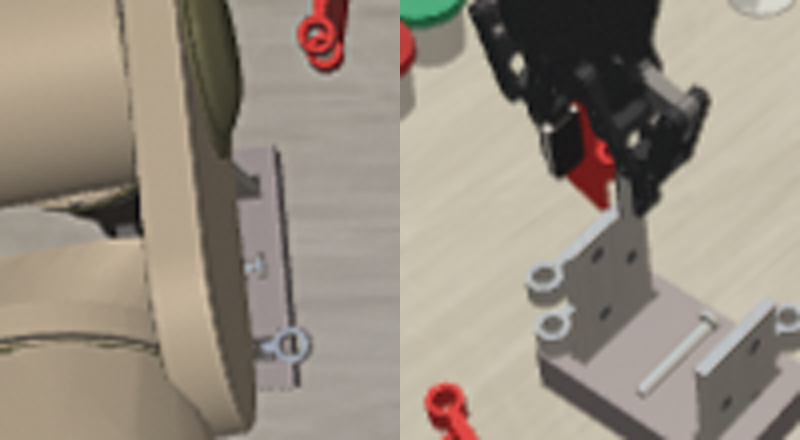

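The gripper stands over the tall leaf: in the scene crop its fingers sit to either side of the plate's line, near (600,180). Now I go down and grip.

Call:
move_arm(
  rows=[
    [[0, 0, 40, 0, 0], [0, 0, 61, 0, 0], [0, 0, 61, 0, -1], [0, 0, 61, 0, -1], [0, 0, 61, 0, -1], [0, 0, 61, 0, -1], [0, 0, 61, 0, -1]],
  ],
  squeeze=60,
)

```text
time_s: 3.22
eef_pos: [557.5, 217.4, 93.2]
ee_rot: [-0.0, 0.999, 0.048, 0.004]
force: [-1.1, -1.5, 6.5]
grip_width: 0.085
```

Call:
move_arm(
  rows=[
    [[0, 0, -50, 0, -1], [0, 0, -100, 0, -1], [0, 0, -105, 0, -1], [-98, 381, -105, -0.35, -1], [-98, 381, -105, -0.35, -1], [-98, 381, -105, -0.35, -1], [-98, 381, -105, -0.35, -1], [-98, 381, -105, -0.35, -1], [-98, 381, -105, -0.35, -1], [-98, 381, -105, -0.35, -1], [-98, 381, -80, -0.35, -1], [-98, 381, -60, -0.35, -1]],
  ],
)

```text
time_s: 4.72
eef_pos: [495.5, -170.7, 150.8]
ee_rot: [-0.001, 0.998, 0.066, 0.003]
force: [-0.5, 0.8, -2.3]
grip_width: 0.081
```

```bash
python3 - <<'E'
from h import *
p,Rt,s=tool(); print(p.round(1),Rt.round(3).tolist(),s['grip_width'],s['force'])
t=cam('top'); c=cam('scene')
np.savez('pics/p2.npz',p=p,R=Rt)
cv2.imwrite('pics/p2t.png',t['color']);cv2.imwrite('pics/p2s.png',c['color'])
cv2.imwrite('pics/p2.png',np.hstack([crop(t,320,170,90,100,4),crop(c,290,90,90,100,4)]))
E
```

```text
[ 495.5 -170.7  150.8] [[0.991, 0.132, 0.007], [0.132, -0.991, 0.002], [0.007, -0.002, -1.0]] 0.08123185375542634 [-0.49520965  0.80700126 -2.32106007]
```

View pics/p2.png

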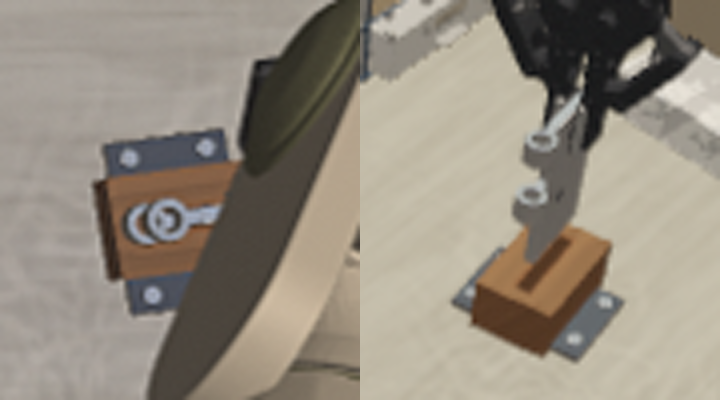

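The leaf hangs over the slot with its foot still clear of the wood. In the top crop the upper knuckle hole is at about (168,221). In the scene crop the slot runs from (524,287) to (566,238). Next I fit the slot and knuckle hole to sub-pixel accuracy.

```bash
python3 - <<'E'
from h import *
D=np.load('pics/p2.npz'); p=D['p']
t=cam('top'); c=cam('scene')
def rect(c,k,z):
    P=np.array([onz(c,q,z)[:2] for q in k.reshape(-1,2)],np.float32); (m,sz,a)=cv2.minAreaRect(P); return np.round(m,1),np.round(sz,1),round(a,1)
K=8
for n,cm,(x,y,w,h) in (('top',t,(335,195,66,60)),('scene',c,(305,135,60,50))):
    im=cv2.imread(f'pics/{n}0.png'); g=cv2.resize(im[y:y+h,x:x+w],None,fx=K,fy=K,interpolation=cv2.INTER_CUBIC)
    hsv=cv2.cvtColor(g,cv2.COLOR_BGR2HSV); V=hsv[...,2]
    wood=cv2.inRange(hsv,(3,80,30),(20,255,255))
    un=lambda k:(k.reshape(-1,2)+.5)/K-.5+[x,y]
    # top face = bright wood
    tv=V[wood>0]; th,_=cv2.threshold(tv.reshape(-1,1),0,255,cv2.THRESH_OTSU)
    print(n,'otsu',th,np.percentile(tv,[5,25,50,75,95]))
    m=((wood>0)&(V>th)).astype(np.uint8)*255
    k=max(cv2.findContours(m,0,1)[0],key=cv2.contourArea); print(' face',rect(cm,un(k),40))
    # dark in face
    f=np.zeros_like(m); cv2.drawContours(f,[k],-1,255,-1); f=cv2.erode(f,np.ones((25,25)))
    d=((V<th)&(f>0)).astype(np.uint8)*255
    for q in cv2.findContours(d,0,1)[0]:
        if cv2.contourArea(q)>800: print(' slot',rect(cm,un(q),40), cv2.contourArea(q)/K/K)
    cv2.imwrite(f'pics/m_{n}.png',np.hstack([m,d]))
im=cv2.imread('pics/p2t.png'); g=cv2.resize(im[215:240,348:378],None,fx=20,fy=20,interpolation=cv2.INTER_CUBIC)
cv2.imwrite('pics/hole.png',np.hstack([cv2.resize(g,None,fx=.6,fy=.6), cv2.resize(cv2.resize(cv2.imread('pics/p2s.png')[110:170,310:355],None,fx=8,fy=8,interpolation=cv2.INTER_CUBIC),(225,300))]))
E
```

```text
top otsu 91.0 [ 61. 116. 122. 127. 132.]
 face (array([ 495.5, -172.3]), array([55.9, 88.3]), 7.4)
 slot (array([ 499. , -198.9]), array([10.7,  9. ]), 22.1) 16.5625
scene otsu 117.0 [ 77.  81. 132. 154. 160.]
 face (array([ 496.2, -170. ]), array([57.2, 89.1]), 6.8)
 slot (array([ 495.7, -168.7]), array([10.4, 62.4]), 7.6) 55.453125
```

View pics/hole.png

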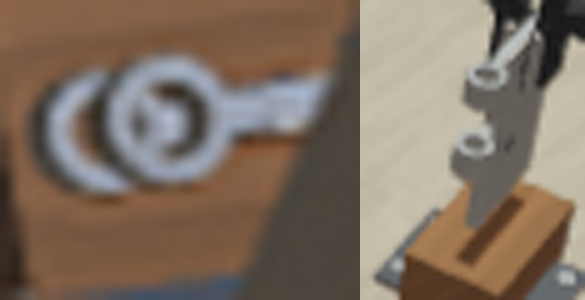

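The hole rims are clear: the upper rim in the top view is at about (361.3,224.3). In the scene view the upper rim is at (335.2,124.8) and the lower at (332.4,138.2). I compare each camera's leaf centre with its own slot estimate.

```bash
python3 - <<'E'
from h import *
D=np.load('pics/p2.npz'); p=D['p'];Rt=D['R']
t=cam('top'); c=cam('scene'); a=np.radians(7.6); u=np.array([-np.sin(a),np.cos(a)]) # leaf y
for n,cm,px,z,slot in (('top up',t,(361.3,224.3),177.6,(495.5,-172.3)),('sc up',c,(335.2,124.8),177.6,(495.9,-169.2)),('sc low',c,(332.4,138.2),135.6,(495.9,-169.2))):
    h=onz(cm,px,z)[:2]; l=h-45*u; print(n,'hole',h.round(1),'leaf',l.round(1),'slot-leaf',(np.array(slot)-l).round(1))
print('tcp',p, 'tool x',Rt[:,0],'z',Rt[:,2])
# top-cam slot ends, leaf jamb initial check
print(tool()[0], tool()[2]['force'])
E
```

```text
top up hole [ 488.4 -124.4] leaf [ 494.4 -169. ] slot-leaf [ 1.1 -3.3]
sc up hole [ 484.8 -118.2] leaf [ 490.7 -162.8] slot-leaf [ 5.2 -6.4]
sc low hole [ 486.3 -118.8] leaf [ 492.3 -163.4] slot-leaf [ 3.6 -5.8]
tcp [ 495.47221203 -170.65752883  150.7534636 ] tool x [0.99123898 0.13190656 0.00677765] z [ 0.00651825  0.00239819 -0.99997588]
[ 496.31159699 -171.17987134  152.98892337] [ 0.61574022  0.43400332 -1.75024364]
```

Call:
move_arm(
  rows=[
    [[0.7, 2.2, 10, 0, -1], [0.7, 2.2, 20, 0, -1], [0.7, 2.2, 23, 0, -1], [0.7, 2.2, 26, 0, -1], [0.7, 2.2, 29, 0, -1], [0.7, 2.2, 32, 0, -1], [0.7, 2.2, 34, 0, -1], [0.7, 2.2, 34, 0, -1]],
  ],
)

```text
time_s: 6.02
eef_pos: [497.6, -173.2, 118.9]
ee_rot: [-0.0, 0.998, 0.066, 0.004]
force: [-0.9, 0.1, -3.2]
grip_width: 0.085
```

Call:
move_arm(
  rows=[
    [[0, 0, 6, 0, -1], [0, 0, 12, 0, -1], [0, 0, 17, 0, -1], [0, 0, 21, 0, -1], [0, 0, 24, 0, -1], [0, 0, 26, 0, -1], [0, 0, 27, 0, -1], [0, 0, 27, 0, -1]],
  ],
)

```text
time_s: 7.02
eef_pos: [498.0, -173.3, 93.1]
ee_rot: [0.0, 0.998, 0.066, 0.005]
force: [-4.1, 1.7, 10.4]
grip_width: 0.083
```

Call:
move_arm(
  rows=[
    [[0, 0, 0, 0, 0], [0, 0, 0, 0, 0], [0, 0, 0, 0, 0], [0, 0, -60, 0, 0], [0, 0, -110, 0, 0], [20.8, -383, -110, 0.35, 0], [20.8, -383, -110, 0.35, 0], [20.8, -383, -110, 0.35, 0], [20.8, -383, -110, 0.35, 0], [20.8, -383, -110, 0.35, 0], [20.8, -383, -80, 0.35, 0], [20.8, -383, -60, 0.35, 0]],
  ],
)

```text
time_s: 8.52
eef_pos: [466.6, 212.0, 152.4]
ee_rot: [-0.0, 0.999, 0.05, 0.005]
force: [0.4, -0.4, 0.2]
grip_width: 0.501
```

```bash
python3 - <<'E'
from h import *
t=cam('top'); c=cam('scene'); p,Rt,s=tool(); print(p.round(1),Rt.round(3).tolist(),s['force'].round(1))
cv2.imwrite('pics/p3t.png',t['color']);cv2.imwrite('pics/p3s.png',c['color'])
cv2.imwrite('pics/p3.png',np.vstack([np.hstack([crop(t,335,190,66,60,5),crop(c,305,120,66,60,5)]),np.hstack([crop(t,160,190,66,60,5),crop(c,200,180,66,60,5)])]))
E
```

```text
[465.7 210.1 150.6] [[0.995, 0.099, 0.005], [0.099, -0.995, -0.001], [0.005, 0.001, -1.0]] [-0.7 -0.6  0.7]
```

View pics/p3.png

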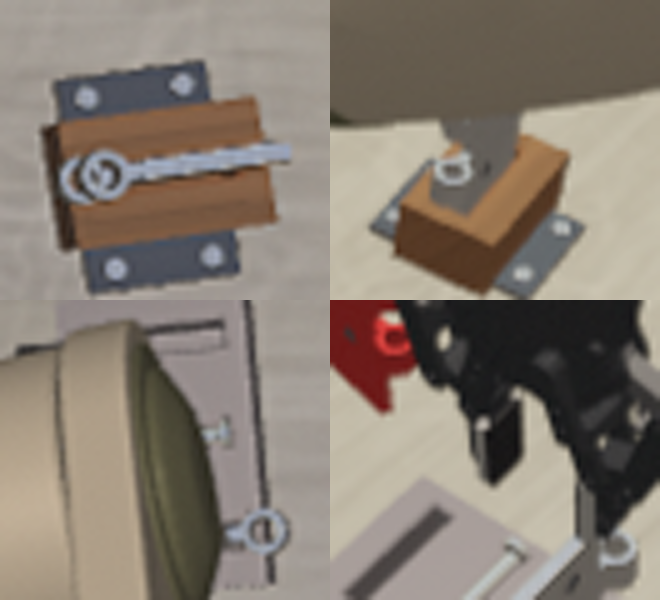

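The jamb leaf stands home in the block (top-view hole at about (355.2,224)) and the gripper is over the door leaf with open fingers. I go down and grip.

Call:
move_arm(
  rows=[
    [[1.9, 1, 45, 0, 0], [1.9, 1, 80, 0, 0], [1.9, 1, 88, 0, 0], [1.9, 1, 88, 0, -1], [1.9, 1, 88, 0, -1], [1.9, 1, 88, 0, -1], [1.9, 1, 88, 0, -1], [1.9, 1, 88, 0, -1], [1.9, 1, 88, 0, -1]],
  ],
  squeeze=80,
)

```text
time_s: 9.75
eef_pos: [469.1, 209.3, 64.4]
ee_rot: [0.0, 0.999, 0.049, 0.004]
force: [-0.5, -1.6, 7.4]
grip_width: 0.079
```

Call:
move_arm(
  rows=[
    [[0, 0, -50, 0, -1], [0, 0, -80, 0, -1], [-13, 254, -80, -0.33, -1], [-13, 254, -80, -0.33, -1], [-13, 254, -80, -0.33, -1], [-13, 254, -80, -0.33, -1], [-13, 254, -80, -0.33, -1], [-13, 254, -60, -0.33, -1], [-13, 254, -39, -0.33, -1], [-13, 254, -39, -0.33, -1], [-13, 254, -39, -0.33, -1]],
  ],
)

```text
time_s: 11.12
eef_pos: [481.4, -44.4, 104.6]
ee_rot: [0.001, 0.998, 0.067, 0.005]
force: [0.4, 0.2, -1.2]
grip_width: 0.082
```

```bash
python3 - <<'E'
from h import *
t=cam('top'); c=cam('scene'); p,Rt,s=tool(); print(p.round(1),Rt.round(3).tolist(),s['force'].round(1))
np.savez('pics/p4.npz',p=p,R=Rt)
cv2.imwrite('pics/p4t.png',t['color']);cv2.imwrite('pics/p4s.png',c['color'])
cv2.imwrite('pics/p4.png',np.hstack([crop(t,325,200,80,60,5),crop(c,280,90,80,120,5)[:300] if 0 else cv2.resize(crop(c,290,100,70,80,5),(263,300))]))
E
```

```text
[481.4 -44.6 104.5] [[0.991, 0.133, 0.01], [0.133, -0.991, -0.001], [0.009, 0.002, -1.0]] [ 0.  -0.6 -1.4]
```

View pics/p4.png

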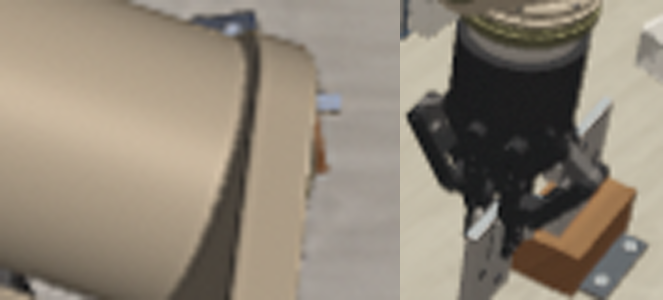

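The arm now hides both holes in both views, though the scene crop shows the door leaf held at (485,250) and the jamb leaf upright behind it. I work out the final TCP from the earlier measurements, using the jamb leaf's own known transfer as the check.

```bash
python3 - <<'E'
from h import *
t=cam('top'); K=10
def hole(im,x,y,z,r=7):
    # sub-pixel: knuckle ring centre via Hough circle on upscaled patch
    x0,y0=int(x)-12,int(y)-12
    g=cv2.cvtColor(cv2.resize(im[y0:y0+25,x0:x0+25],None,fx=K,fy=K,interpolation=cv2.INTER_CUBIC),cv2.COLOR_BGR2GRAY)
    rad=10/((958.7-z)/t['f'])*K
    c=cv2.HoughCircles(g,cv2.HOUGH_GRADIENT,1,500,param1=80,param2=8,minRadius=int(rad*.88),maxRadius=int(rad*1.12))
    u=(c[0,0,:2]+.5)/K-.5+[x0,y0]; print('px',u.round(2),'guess',(x,y),'r',c[0,0,2]/rad); return u
i0,i3=cv2.imread('pics/top0.png'),cv2.imread('pics/p3t.png')
rot=lambda a:np.array([[np.cos(a),-np.sin(a)],[np.sin(a),np.cos(a)]])
H0=hole(i0,161.2,195.6,120);H1=hole(i3,355.2,224,120);D0=hole(i0,212.2,236.1,62.5);D3=hole(i3,212.6,236,62.5)
for tag,(h0,h1,d0) in {'hough':(H0,H1,(D0+D3)/2),'eye':((161.2,195.6),(355.2,224),(212.4,236.05))}.items():
    h0,h1=[onz(t,q,120)[:2] for q in (h0,h1)]; d0=onz(t,d0,62.5)[:2]
    a=np.radians(2.0)
    pred=np.array([498.0,-173.3])+rot(a)@(h0-[557.5,217.4]); e=h1-pred
    goal=h1-rot(a)@(d0-[469.1,209.3]); print(tag,h0.round(1),h1.round(1),d0.round(1),'cam-kin err',e.round(1),'goal TCP',goal.round(1),'kin-corrected',(goal-e).round(1))
E
```

```text
px [164.8 196.4] guess (161.2, 195.6) r 1.0855718127232767
px [355.5 224.6] guess (355.2, 224) r 0.9236357141937214
px [218.3 235.2] guess (212.2, 236.1) r 1.016866570309047
px [207.8 241.9] guess (212.6, 236) r 0.9292793534960359
hough [549. 255.] [ 490.6 -126.8] [465.1 163.2] cam-kin err [2.4 9.3] goal TCP [493.  -80.5] kin-corrected [490.6 -89.8]
eye [550.7 262.3] [ 491.8 -126.2] [470.4 164.6] cam-kin err [2.2 2.5] goal TCP [488.9 -81.6] kin-corrected [486.7 -84.1]
```

Call:
move_arm(
  rows=[
    [[0.7, 10, 1, 0, -1], [0.7, 18, 1, 0, -1], [0.7, 24, 1, 0, -1], [0.7, 29, 1, 0, -1], [0.7, 34, 1, 0, -1], [0.7, 38.8, 1, 0, -1], [0.7, 38.8, 1, 0, -1], [0.7, 38.8, 1, 0, -1]],
  ],
)

```text
time_s: 12.28
eef_pos: [487.2, -82.9, 103.5]
ee_rot: [0.001, 0.998, 0.067, 0.005]
force: [-0.6, 0.2, -2.1]
grip_width: 0.084
```

```bash
python3 - <<'E'
from h import *
c=cam('scene'); t=cam('top'); p,Rt,s=tool(); print(p.round(1),Rt.round(3).tolist(),s['force'].round(1))
np.savez('pics/p5.npz',p=p,R=Rt)
cv2.imwrite('pics/p5t.png',t['color']);cv2.imwrite('pics/p5s.png',c['color'])
cv2.imwrite('pics/p5.png',np.hstack([crop(c,300,100,60,75,8),crop(t,355,195,40,75,8)]))
E
```

```text
[487.2 -82.9 103.5] [[0.991, 0.134, 0.009], [0.134, -0.991, -0.001], [0.009, 0.002, -1.0]] [-0.  -0.1 -1.1]
```

View pics/p5.png

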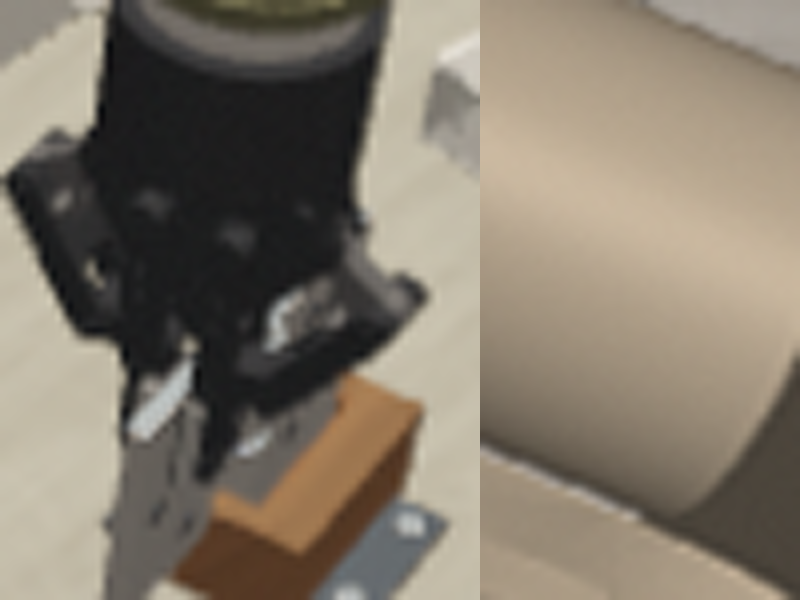

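The door knuckle has gone into the gap with no contact force. In the scene crop the door's near top edge is at about (137,437), and the top view is blocked by the arm. I check its x from that corner, then feel for y by contact: the leaves should touch 5 mm past alignment.

```bash
python3 - <<'E'
from h import *
c=cam('scene')
T=lambda u,v:((u+.5)/8-.5+300,(v+.5)/8-.5+100)
for px in ((137.5,437),(162,402)):
    q=onz(c,T(*px),133)[:2]; d=q-[494.0,-165.7]; a=np.radians(7.6)
    print(q.round(1),'cross',(d@[np.cos(a),np.sin(a)]).round(1),'along',(d@[-np.sin(a),np.cos(a)]).round(1))
E
```

```text
[480.8 -49.5] cross 2.3 along 116.9
[484.8 -66.7] cross 4.0 along 99.3
```

Call:
move_arm(
  rows=[
    [[0, 1, 0, 0, -1], [0, 1.5, 0, 0, -1], [0, 2, 0, 0, -1], [0, 2.5, 0, 0, -1], [0, 3, 0, 0, -1], [0, 3.5, 0, 0, -1]],
  ],
)

```text
time_s: 13.18
eef_pos: [487.7, -86.4, 103.5]
ee_rot: [0.001, 0.998, 0.067, 0.005]
force: [0.3, -0.7, -1.4]
grip_width: 0.083
```

Call:
move_arm(
  rows=[
    [[0, 0.6, 0, 0, -1], [0, 0.8, 0, 0, -1], [0, 1.0, 0, 0, -1]],
  ],
)

```text
time_s: 13.55
eef_pos: [487.8, -87.4, 103.5]
ee_rot: [0.001, 0.998, 0.067, 0.005]
force: [-0.1, -0.9, -1.7]
grip_width: 0.082
```

Call:
move_arm(
  rows=[
    [[0, 0.6, 0, 0, -1], [0, 0.8, 0, 0, -1], [0, 1.0, 0, 0, -1]],
  ],
)

```text
time_s: 13.92
eef_pos: [488.0, -88.4, 103.5]
ee_rot: [0.001, 0.998, 0.067, 0.005]
force: [0.1, -0.3, -1.4]
grip_width: 0.083
```

Call:
move_arm(
  rows=[
    [[0, 0.6, 0, 0, -1], [0, 0.8, 0, 0, -1], [0, 1.0, 0, 0, -1]],
  ],
)

```text
time_s: 14.3
eef_pos: [488.0, -89.2, 103.5]
ee_rot: [0.001, 0.998, 0.067, 0.005]
force: [-0.8, 2.4, 0.8]
grip_width: 0.083
```

Call:
move_arm(
  rows=[
    [[0, 0.4, 0, 0, -1], [0, 0.8, 0, 0, -1], [0, 0.8, 0, 0, -1]],
  ],
)

```text
time_s: 14.68
eef_pos: [488.1, -90.0, 103.5]
ee_rot: [0.001, 0.998, 0.067, 0.005]
force: [-0.8, 2.9, 0.7]
grip_width: 0.084
```

Call:
move_arm(
  rows=[
    [[0, 0.4, 0, 0, -1], [0, 0.8, 0, 0, -1], [0, 0.8, 0, 0, -1]],
  ],
)

```text
time_s: 15.05
eef_pos: [488.2, -90.4, 103.6]
ee_rot: [0.0, 0.998, 0.067, 0.005]
force: [-1.2, 5.5, 1.5]
grip_width: 0.081
```

Contact begins at about y = −88.8. The jamb leaf slid about 1 mm and then stopped firmly at the end of its slot play, so the holes align 5 mm back from here. I back off, with a small trim in x.

Call:
move_arm(
  rows=[
    [[-0.7, -2.5, 0, 0, -1], [-0.7, -5.2, 0, 0, -1], [-0.7, -5.2, 0, 0, -1], [-0.7, -5.2, 0, 0, -1], [-0.7, -5.2, 0, 0, -1], [-0.7, -5.2, 0, 0, -1]],
  ],
)

```text
time_s: 15.8
eef_pos: [486.8, -85.3, 103.6]
ee_rot: [0.0, 0.998, 0.067, 0.005]
force: [0.0, 0.1, -1.3]
grip_width: 0.081
```

```bash
python3 - <<'E'
from h import *
c=cam('scene'); p,Rt,s=tool(); print(p.round(1),s['force'].round(1),s['grip_width'])
cv2.imwrite('pics/p6.png',crop(c,300,130,60,60,10))
E
```

```text
[486.8 -85.3 103.6] [-0.5  0.3 -1.6] 0.07969337473235043
```

View pics/p6.png

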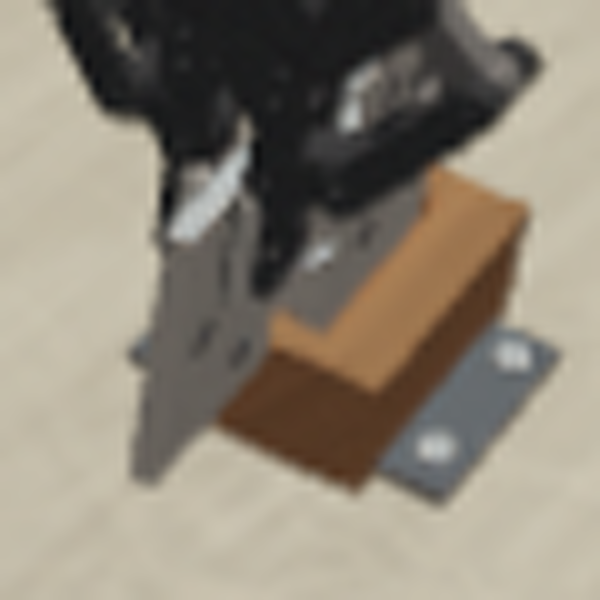

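The door leaf is held beside the seated jamb leaf and looks coplanar with it: its bottom edge runs from (153,487) toward (268,350), and the jamb's face meets the block top from (322,332) to (425,220). A quick check of the two lines, which lie at similar heights so calibration error largely cancels:

```bash
python3 - <<'E'
from h import *
c=cam('scene'); a=np.radians(7.6)
for n,u,v,z in (('door b0',153,487,49),('door b1',215,422,49),('jamb 0',324,332,40),('jamb 1',380,272,40),('jamb 2',425,222,40),('block corner',377,390,40)):
    q=onz(c,((u+.5)/10-.5+300,(v+.5)/10-.5+130),z)[:2]; print(n,q.round(1),'cross',round(q@[np.cos(a),np.sin(a)],1),'along',round(q@[-np.sin(a),np.cos(a)],1))
E
```

```text
door b0 [479.9 -55.3] cross 468.3 along -118.3
door b1 [482.4 -84.4] cross 467.0 along -147.5
jamb 0 [ 486.3 -138.9] cross 463.7 along -201.9
jamb 1 [ 489.  -167.9] cross 462.5 along -231.1
jamb 2 [ 491.6 -192.5] cross 461.9 along -255.8
block corner [ 463.5 -130.4] cross 442.1 along -190.5
```

The two lines are parallel and their centre planes agree to about 0.5 mm, with no force on the tool. Handing in.

```bash
python3 -c "
from rig import ctrl,sense
s=sense(); print(s['time_s'],s['eef_pos'].round(1),s['force'].round(1),s['grip_width']); print(ctrl.finish_job())"
```

```text
15.9 [486.8 -85.3 103.6] [ 0.5  1.  -1.1] 0.0816656835212475
the job is handed in; nothing more can be done
None
```

I seated the jamb leaf in the block slot and let go of it. I then handed in at 15.9 s with the door leaf held flat beside it, its knuckle between the jamb leaf's two. No verdict was given, and I couldn't see the hole alignment directly because the arm hid both holes in both views.

**Jamb leaf:** it bottomed out at TCP z = 93.1 mm, against 93.2 mm when gripped in the stand at the same floor height. After release the pictures show it upright and home. The later touch probe pushed it about 1 mm along the slot, within the slot's play.

**Door leaf:**
- **Along the leaf:** I pushed gently until the leaves touched, peaking at about 5.5 N. I then backed off the 5 mm the leaf shapes call for.
- **Height:** I set it from the TCP height at the grasp. There was no sign of rubbing.
- **Coplanarity:** in the last picture the leaf and slot edges look parallel, with centre planes about 0.5 mm apart.
- **Forces at the end:** about 1–2 N at the wrist, which is noise level, with the leaf gripped at 80 N.

**Disagreements:**
- The top camera put the final position about 2–3 mm away from what the arm's own motion gave. The contact probe agreed with the arm's motion, so I used that.
- The automatic circle fit on the knuckle rims failed, so I read those positions by eye.

I never moved near the tape roll, beaker or brass weight, but I did not measure them again at the end.

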